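# Bring the knobbed pot round to the front of the spice carousel

## Robot

A 6-joint arm with a two-finger parallel gripper is mounted at the origin on the work surface. World frame = base frame: x ahead of the robot, y to its left, z up, the work surface at z = 0. Lengths are in mm, angles in rad, forces in N, time in s.
With the tool pointing down it reaches from about 275 to 750 mm from the base axis. Payload 10.2 kg.
Tool frame: the origin (TCP) lies at the very end of the fingers, on their centre line; the grasp point (between the pads) lies 19 mm behind it; z points along the fingers, y is the line along which they close (so a half turn about z gives the same grasp; the last joint's range is limited). The gripper opens to 85 mm and grips with 20 to 120 N. Pads are 22 mm wide; open, the fingers measure 114 mm over their backs; the gripper's body (76 mm by 85 mm) begins 54 mm behind the grasp point. The pads swing forward as they close: fully open they stand 13 mm farther back than shut.
Start: joints at [0.996, 0.313, 1.498, -0, 1.331, -0.223], TCP at [180.922, 492.847, 231.294] pointing down, gripper open.
Joint ranges: [-2.94, 2.94], [-0.97, 2.17], [0.19, 2.56], [-1.23, 4.37], [0.02, 3.11], [-2.88, 2.88]. Speed limits (rad/s): [2.39, 2.39, 3.01, 3.14, 3.14, 3.14].

## Interface

Orientations are given as a unit quaternion [w, x, y, z].
In Python, from rig import ctrl gives the robot as it stands.
- The arm moves only by the tool step_arm, never from a script. Its argument "increments" is a list of rows, each a list of 3 entries, a list of its own where there are three numbers: the shift along the tool's x, y, z in cm, then the turn, a rotation vector about the tool's x, y, z in degrees, then the opening in per cent of the stroke, from 0 (shut) to 100 (fully open). A call has 1 to 8 rows; each row is the pose to reach, as a shift and turn from the pose commanded when the call began, along the tool's axes at that moment; what a row does not reach only later rows make up. A row lasts 1/8 s, in which the tool goes at most 62.5 mm and 10.7 degrees, less where a joint would pass 70% of its speed; a pose out of reach is approached as far as the arm can. A call with a gripper value outside its range is refused whole. The fingers move at their own pace and stop on an object; "squeeze" is the grip in N (left out, the last holds). Time passes only in rows, so rows that repeat a pose let the fingers close. It gives the time, the measured TCP pose, the force, the opening and the grip force at its end, in the units of the state.
- ctrl.sense(): the state, without advancing time (a new reading comes with each control period).
- ctrl.capture(name): name is "side" or "top"; returns a dict with "img" (480x640x3 uint8, red, green, blue), "fx", "fy", "cx", "cy" (pixels), "k1" (the pictures are not rectified: a ray, as slopes to the right and down, at radius r is drawn at 1 + k1 r^2 times it, then the intrinsics apply), "extrinsics" (4x4, takes a point from camera to world coordinates). Camera axes: x right, y down, z forward; pixel columns grow to the right and rows downward; lengths in mm; the calibration is good to about 2 mm. A picture is of the moment at which its call begins. There is no depth.
- ctrl.finish_job(): hands the job in; it is judged then, once.
The state is a dict: "time_s": time; "joints": joint angles; "dq": joint speeds; "tau": joint torques, N m; "eef_pos": TCP position; "ee_rot": TCP orientation; "force": force on the tool from outside, world axes, zero at the start; "wrist_torque": the same for the moment, N m; "grip_width": opening from 0.0 (shut) to 1.0 (fully open); "grip_force": force on a finger pad.
Only numpy, scipy, OpenCV 4.12 (cv2) and the standard library are available. Lean on these libraries where they do the work, as an engineer would, in place of code of your own. Each camera call takes 0.05 s, during which the arm holds its last target. There are 200 camera calls.

## Task

Turn the spice carousel by pushing with the fingers against the tabs on its rim until the steel pot with the round knob on its lid stands squarely in line with the pointed tongue at the front of the stand, then leave it at rest there and draw clear. Grasp and lift nothing, touch none of the vessels standing on the turntable, let none of them slide off its pad or tip, and leave the other things on the counter where they are.

Things in the scene. Friction and masses are not known exactly. Their poses are not given: they have to be found in the camera images.
- stand: fixed dark steel stand: round foot 190 mm across under the turntable, with a flat tongue (30 mm wide, 6 mm high) lying on the counter that runs out to a pointed end 241 mm from the axis. Origin on the turning axis at counter height, z up; the tongue runs along -x of this frame: that is the front, roughly toward the robot (up to 0.5 rad off)
- turntable: round wooden turntable, 270 mm across, 13 mm thick, upper face 35 mm above the counter; turns either way without end about the vertical axis of the stand. Stiff (about 0.12 N m, under 1 N at a tab): stays where left, coasts only a few degrees after a slow push. Origin on the axis at counter height, z up; the frame turns with it
- tab0 (a point): middle of the upright wooden finger tab on the rim at 36 degrees (from +x towards +y of the turntable frame), 153 mm from the axis, 41 mm above the counter. The tab reaches from 126 to 180 mm from the axis, is 16 mm thick along the rim, and stands from 22 to 60 mm above the counter. Outside the rim, between the tabs, is free space down to the counter
- tab1 (a point): middle of the upright wooden finger tab on the rim at 108 degrees (from +x towards +y of the turntable frame), 153 mm from the axis, 41 mm above the counter. The tab reaches from 126 to 180 mm from the axis, is 16 mm thick along the rim, and stands from 22 to 60 mm above the counter. Outside the rim, between the tabs, is free space down to the counter
- tab2 (a point): middle of the upright wooden finger tab on the rim at 180 degrees (from +x towards +y of the turntable frame), 153 mm from the axis, 41 mm above the counter. The tab reaches from 126 to 180 mm from the axis, is 16 mm thick along the rim, and stands from 22 to 60 mm above the counter. Outside the rim, between the tabs, is free space down to the counter
- tab3 (a point): middle of the upright wooden finger tab on the rim at 252 degrees (from +x towards +y of the turntable frame), 153 mm from the axis, 41 mm above the counter. The tab reaches from 126 to 180 mm from the axis, is 16 mm thick along the rim, and stands from 22 to 60 mm above the counter. Outside the rim, between the tabs, is free space down to the counter
- tab4 (a point): middle of the upright wooden finger tab on the rim at 324 degrees (from +x towards +y of the turntable frame), 153 mm from the axis, 41 mm above the counter. The tab reaches from 126 to 180 mm from the axis, is 16 mm thick along the rim, and stands from 22 to 60 mm above the counter. Outside the rim, between the tabs, is free space down to the counter
- pad0 (a point): centre, on the upper face of the turntable (35 mm above the counter), of the dark round rubber pad (72 mm across) at 0 degrees in the turntable frame, 85 mm from the axis; each pad carries one vessel
- pad1 (a point): centre, on the upper face of the turntable (35 mm above the counter), of the dark round rubber pad (72 mm across) at 72 degrees in the turntable frame, 85 mm from the axis; each pad carries one vessel
- pad2 (a point): centre, on the upper face of the turntable (35 mm above the counter), of the dark round rubber pad (72 mm across) at 144 degrees in the turntable frame, 85 mm from the axis; each pad carries one vessel
- pad3 (a point): centre, on the upper face of the turntable (35 mm above the counter), of the dark round rubber pad (72 mm across) at 216 degrees in the turntable frame, 85 mm from the axis; each pad carries one vessel
- pad4 (a point): centre, on the upper face of the turntable (35 mm above the counter), of the dark round rubber pad (72 mm across) at 288 degrees in the turntable frame, 85 mm from the axis; each pad carries one vessel
- knob_pot: THE POT TO BRING TO THE FRONT: round lidded steel pot, 66 mm across, with a ball knob (24 mm across) on its lid, 62 mm high in all; the only thing on the turntable with a knob. Stands loose on one of the pads. Origin at the centre of its underside, z up
- flat_pot: the same round steel pot, 66 mm across, but with a plain flat lid and no knob, 37 mm high; loose on a pad. Origin at the centre of its underside, z up
- katori_a: open steel katori (small bowl), 74 mm across the rim, 34 mm high; loose on a pad. Origin at the centre of its underside, z up
- katori_b: a second steel katori like katori_a, 74 mm across, 34 mm high; loose on a pad. Origin at the centre of its underside, z up
- jar: small glass jar with a steel cap, 54 mm across, 50 mm high; loose on a pad. Origin at the centre of its underside, z up
- glass_box: white glass food container with a lid, 166 x 126 x 64 mm, loose, to the left of the carousel; origin at the centre of its underside
- lunch_carrier: red lunch carrier with a sliding lock, 190 x 122 x 98 mm, loose, to the right of the carousel; origin at the centre of its underside
- spoon: steel spoon, 170 mm long, lying on the counter; origin at its underside near the middle
- tumbler: open steel tumbler, 72 mm across, 100 mm high, standing at the near right of the carousel; origin at the centre of its underside
Not all that is in view belongs to the job. What is shaped like the jar but turquoise or yellow is not meant.

How it is judged:
By the outcome, as a careful person would: the job done as asked, in the order asked, and still so for the second after the job is handed in, with the robot touching nothing.
It also fails if it takes over 45 s, if anything falls off the work surface, if the arm or the gripper's body presses on something with over 40 N, if the wrist force passes 120 N, or if a joint passes its speed limit or range.

## Working session

There is one attempt and no reset: what is moved stays moved. The work goes in short steps, Python scripts to look and compute and a tool call to move; the robot and the scene stay as the last step left them, time stands still between calls to the robot, and variables do not carry over. Pictures are saved under pics/ and viewed, at most 10 in all, crops included, and the job is handed in when it is done.

Besides the shell and the picture viewer there is one more tool, called after "Call:" by a JSON object that holds its "name" and its "arguments". step_arm: Moves the arm, as the interface text tells. Its arguments: {"type":"object","properties":{"increments":{"type":"array"},"squeeze":{"type":"number"}},"required":["increments"]}

```bash
mkdir -p pics
cat > h.py <<'E'
import numpy as np, cv2
from rig import ctrl
def snap(n,f):
    c=ctrl.capture(n); cv2.imwrite(f'pics/{f}.png',c['img'][:,:,::-1]); return c
def KD(c): return np.array([[c['fx'],0,c['cx']],[0,c['fy'],c['cy']],[0,0,1.]]),np.array([c['k1'],0,0,0,0.])
def pix(c,P):
    K,D=KD(c);T=np.linalg.inv(c['extrinsics'])
    return cv2.projectPoints(np.array(P,float).reshape(-1,1,3),cv2.Rodrigues(T[:3,:3])[0],T[:3,3],K,D)[0].reshape(-1,2)
def ray(c,uv,z):
    K,D=KD(c);E=np.array(c['extrinsics'])
    p=cv2.undistortPoints(np.array(uv,float).reshape(-1,1,2),K,D).reshape(-1,2)
    d=np.c_[p,np.ones(len(p))]@E[:3,:3].T
    return E[:3,3]+d*((z-E[2,3])/d[:,2])[:,None]
E
python3 - <<'E'
from h import *
for n in('top','side'):
    c=snap(n,n+'0'); print(np.round(c['extrinsics'],2).tolist(),c['fx'],c['k1'])
s=ctrl.sense();print(s['time_s'],s['eef_pos'],s['ee_rot'],s['force'])
E
```

```text
[[-0.03, -0.98, 0.19, 236.16], [-1.0, 0.03, 0.01, -16.86], [-0.01, -0.19, -0.98, 1619.25], [0.0, 0.0, 0.0, 1.0]] 556.8587762102986 0.05531839221177989
[[0.92, -0.3, 0.24, 220.71], [-0.38, -0.7, 0.6, -758.94], [-0.01, -0.64, -0.76, 1034.88], [0.0, 0.0, 0.0, 1.0]] 519.580740850138 -0.0737641617917931
0.1 [180.81529924 492.65026906 230.77557924] [-2.23735147e-04  1.75006861e-01  9.84567045e-01 -5.32046717e-04] [ 0.32906843 -0.77746385 -0.26336445]
```

View pics/top0.png

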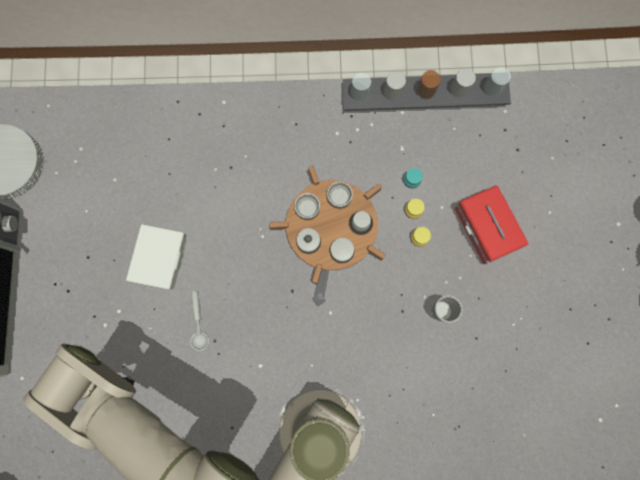

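View pics/side0.png

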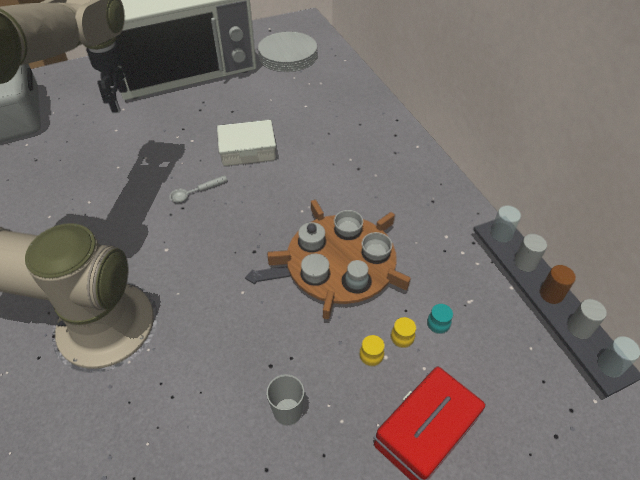

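Top view: the knob candidates are (308,240), a pot with a dark ball in the middle of its lid, and (342,250), a plain flat lid. (362,222) is the jar, and (307,207) and (339,195) are katoris. The side view shows the ball knob at (312,229). I'll confirm this in an enlarged crop.

Run:
```python
import cv2,numpy as np
a=cv2.imread('pics/top0.png')[160:310,255:395];b=cv2.imread('pics/side0.png')[195:325,240:415]
a=cv2.resize(a,None,fx=4,fy=4,interpolation=2)
cv2.imwrite('pics/c1.png',a);cv2.imwrite('pics/c2.png',cv2.resize(b,None,fx=4,fy=4,interpolation=2))
```

```text
(no output)
```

View pics/c1.png

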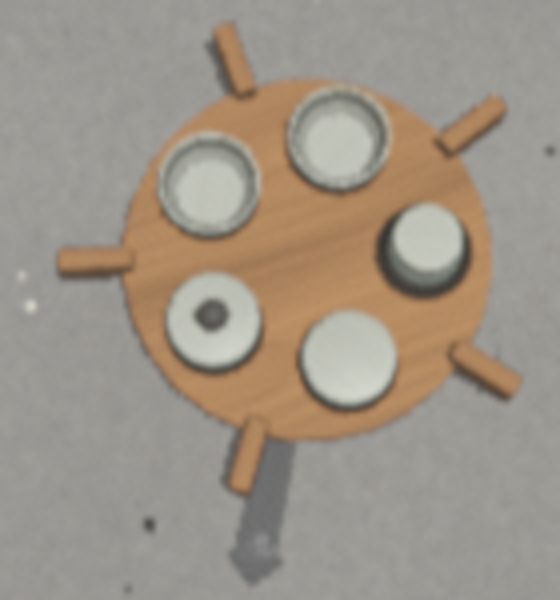

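View pics/c2.png

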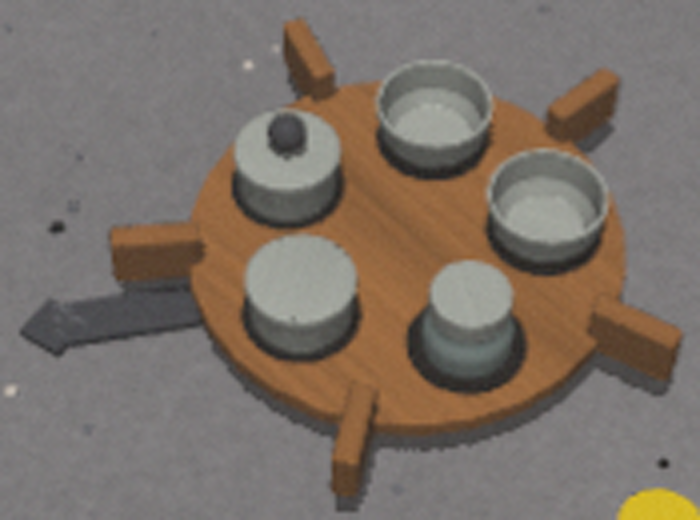

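The crop confirms it: the pot at crop (212,320), which is top image (308,240), has the dark ball knob. The pot at crop (348,358) is flat. Next I'll fit the axis, tab angle and tongue from the tab ends (z=60, r=180) and the tongue tip.

```bash
cat > fit.py <<'E'
from h import *
from scipy.optimize import least_squares
def P(x,y,t,r,z,n=5): a=t+np.arange(n)*2*np.pi/n; return np.c_[x+r*np.cos(a),y+r*np.sin(a),np.full(n,z)]
E
python3 - <<'E'
from fit import *
o=lambda L,x,y:(np.array(L)+.5)/4-.5+[x,y]
for n,tabs,tip,knob,off in(('top',[(240,490),(60,262),(225,26),(503,103),(517,388)],(252,584),(212,314),(255,160)),('side',[(112,233),(295,22),(612,74),(678,343),(345,463)],(22,333),(287,133),(240,195))):
    c=ctrl.capture(n)
    w=ray(c,o(tabs,*off),60); t=ray(c,o([tip],*off),5)[0]; k=ray(c,o([knob],*off),85)[0]
    def f(p):
        return (w-P(p[0],p[1],p[2],180,60)[[0,4,3,2,1]])[:,:2].ravel()
    r=least_squares(f,[*w.mean(0)[:2],np.arctan2(*(w[0]-w.mean(0))[1::-1])])
    x,y,a=r.x; print(n,r.x,np.degrees(a)%360,np.round(r.fun,1))
    g=lambda q:(np.degrees(np.arctan2(q[1]-y,q[0]-x))%360,np.hypot(q[0]-x,q[1]-y))
    print('tip',t,g(t),'knob',k,g(k))
    for nm,u in(('box',[(155,226),(184,233),(171,289),(127,283)]),('spoon',[(195,293),(199,341)]),('tumb',[(448,308)]),('yel',[(422,236),(415,208)])):
        if n=='top':print(nm,ray(c,u,{'tumb':100,'box':64,'yel':40}.get(nm,5)).round()[:,:2].tolist())
E
```

```text
top [574.20475826 -51.43580722   2.83348022] 162.34645813428304 [ 1.8 -0.7 -1.3 -1.7 -0.9 -1.1 -1.3  0.9  1.7  2.6]
tip [342.39359109  -3.65159358   5.        ] (np.float64(168.35252270594148), np.float64(236.68491353854125)) knob [525.91787937  18.38629403  85.        ] (np.float64(124.66657602824168), np.float64(84.8925703180311))
box [[578.0, 453.0], [555.0, 370.0], [397.0, 404.0], [418.0, 526.0]]
spoon [[389.0, 350.0], [253.0, 336.0]]
tumb [[320.0, -355.0]]
yel [[531.0, -310.0], [614.0, -295.0]]
side [577.47500754 -51.02003551   2.82600525] 161.91817390626824 [ 2.1  1.6 -0.5 -1.9 -2.1  0.7 -1.2 -0.2  1.7 -0.2]
tip [342.37668497  -2.92818669   5.        ] (np.float64(168.43903747985226), np.float64(239.96676268993303)) knob [527.58975232  19.03594081  85.        ] (np.float64(125.45379672566409), np.float64(86.00220059061131))
```

Call:
{"name": "step_arm", "arguments": {"increments": [[[-5, -4, 0], [0, 0, 1], 0], [[-10, -8, 0], [0, 0, 2], 0], [[-15, -12, 0], [0, 0, 4], 0], [[-20, -16, 0], [0, 0, 5], 0], [[-25, -20, 0], [0, 0, 6], 0], [[-30, -24, 0], [0, 0, 7], 0], [[-35, -28, 0], [0, 0, 9], 0], [[-40.4, -32.5, 0], [0, 0, 9.7], 0]], "squeeze": 20}}

```text
time_s: 1.2
eef_pos: [439.6, 62.5, 231.4]
ee_rot: [0.0, 0.258, 0.966, 0.0]
force: [0.5, 0.8, 0.4]
grip_width: 0.001
grip_force: 0.0
```

Call:
{"name": "step_arm", "arguments": {"increments": [[[0, 0, 0], [0, 0, 0], 0], [[0, 0, 0], [0, 0, 0], 0]]}}

```text
time_s: 1.45
eef_pos: [438.6, 64.7, 231.1]
ee_rot: [-0.0, 0.258, 0.966, 0.0]
force: [-0.3, 1.2, -0.1]
grip_width: 0.003
grip_force: 0.0
```

Call:
{"name": "step_arm", "arguments": {"increments": [[[-1.7, -0.9, 5], [0, 0, 0], 0], [[-1.7, -0.9, 10], [0, 0, 0], 0], [[-1.7, -0.9, 15], [0, 0, 0], 0], [[-1.7, -0.9, 18], [0, 0, 0], 0], [[-1.7, -0.9, 19.6], [0, 0, 0], 0], [[-1.7, -0.9, 19.6], [0, 0, 0], 0], [[-1.7, -0.9, 19.6], [0, 0, 0], 0]]}}

```text
time_s: 2.33
eef_pos: [449.4, 48.9, 36.1]
ee_rot: [0.001, 0.257, 0.966, 0.0]
force: [-0.1, -0.8, -1.0]
grip_width: 0.001
grip_force: 0.0
```

```bash
cat > plan.py <<'E'
import sys
from h import *
from scipy.spatial.transform import Rotation as R
C=np.array([576,-51]); s=ctrl.sense(); p=s['eef_pos']; Q=R.from_quat(np.roll(s['ee_rot'],-1)); M=Q.as_matrix()
th=np.degrees(np.arctan2(M[1,0],M[0,0]))
d=p[:2]-C;u=M[:2,0];print('t',s['time_s'],'p',p.round(1),'toolx',th%360,'r',d@u,'tang',d@-M[:2,1],'F',np.round(s['force'],2))
for a in map(float,sys.argv[1:]):   # absolute tool-x angle, r=160,tang=-22.5
    A=np.radians(a);w=np.r_[C+160*np.array([np.cos(A),np.sin(A)])-22.5*np.array([-np.sin(A),np.cos(A)]),p[2]]
    print(a,(M.T@(w-p)/10).round(2),'turn z',round(-(a-th%360),1))
E
python3 plan.py 162 166 170 174 178 182 186 190 194 198
python3 - <<'E'
from h import *
c=snap('side','s1'); a=cv2.imread('pics/s1.png')[150:350,200:450]; cv2.imwrite('pics/s1c.png',cv2.resize(a,None,fx=3,fy=3,interpolation=2))
E
```

```text
t 2.325 p [449.4  48.9  36.1] toolx 150.2121652373439 r 159.48215022924342 tang -23.81725872119441 F [-0.14 -0.8  -0.97]
162.0 [ 0.17 -3.45 -0.  ] turn z -11.8
166.0 [ 0.06 -4.57 -0.  ] turn z -15.8
170.0 [-0.13 -5.68 -0.  ] turn z -19.8
174.0 [-0.4  -6.78 -0.  ] turn z -23.8
178.0 [-0.74 -7.85 -0.  ] turn z -27.8
182.0 [-1.16 -8.9  -0.  ] turn z -31.8
186.0 [-1.65 -9.91 -0.  ] turn z -35.8
190.0 [ -2.21 -10.89  -0.  ] turn z -39.8
194.0 [ -2.84 -11.83  -0.  ] turn z -43.8
198.0 [ -3.53 -12.72  -0.  ] turn z -47.8
```

View pics/s1c.png

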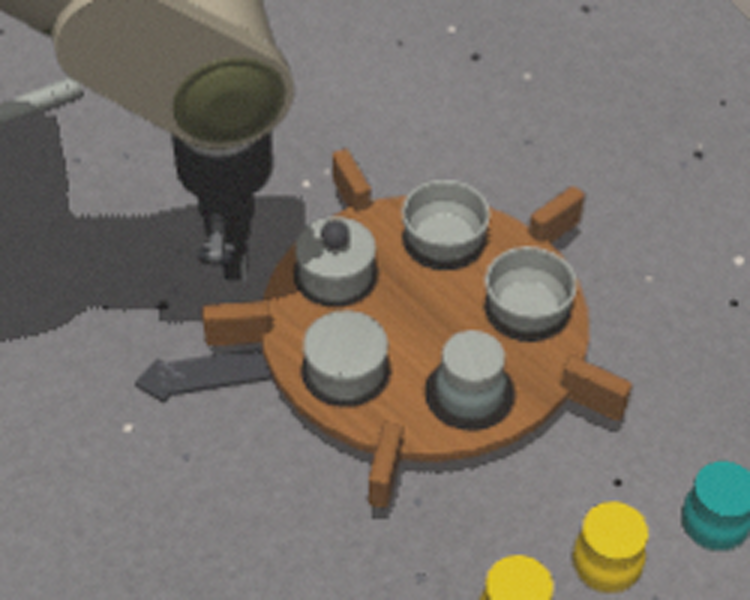

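The finger tip is at crop (235,275), in free space beside the front tab at (238,320) and clear of the pot. I'll push counter-clockwise, slowly.

Call:
{"name": "step_arm", "arguments": {"increments": [[[0.1, -1.2, 0], [0, 0, -4], 0], [[0.15, -2.3, 0], [0, 0, -8], 0], [[0.17, -3.0, 0], [0, 0, -10.5], 0], [[0.16, -3.45, 0], [0, 0, -12], 0], [[0.14, -3.9, 0], [0, 0, -13.5], 0], [[0.06, -4.5, 0], [0, 0, -15.7], 0], [[-0.04, -5.1, 0], [0, 0, -17.8], 0], [[-0.13, -5.7, 0], [0, 0, -19.8], 0]]}}

```text
time_s: 3.38
eef_pos: [422.1, -2.0, 35.5]
ee_rot: [0.0, 0.087, 0.996, -0.0]
force: [-0.1, 1.0, 0.3]
grip_width: -0.001
grip_force: 0.4
```

```bash
python3 plan.py 172 174 176 178 180 182 184 186 188 190 192 194 196 198
```

```text
t 3.375 p [422.1  -2.   35.5] toolx 170.04217566811184 r 160.10217645651238 tang -21.676565618132997 F [-0.07  1.    0.3 ]
172.0 [ 0.06 -0.47 -0.  ] turn z -2.0
174.0 [ 0.11 -1.03 -0.  ] turn z -4.0
176.0 [ 0.14 -1.59 -0.  ] turn z -6.0
178.0 [ 0.15 -2.15 -0.  ] turn z -8.0
180.0 [ 0.14 -2.72 -0.  ] turn z -10.0
182.0 [ 0.11 -3.28 -0.  ] turn z -12.0
184.0 [ 0.06 -3.84 -0.  ] turn z -14.0
186.0 [-0.01 -4.4  -0.  ] turn z -16.0
188.0 [-0.1  -4.96 -0.  ] turn z -18.0
190.0 [-0.2  -5.51 -0.  ] turn z -20.0
192.0 [-0.33 -6.06  0.  ] turn z -22.0
194.0 [-0.48 -6.61  0.  ] turn z -24.0
196.0 [-0.64 -7.15  0.  ] turn z -26.0
198.0 [-0.82 -7.68  0.  ] turn z -28.0
```

Call:
{"name": "step_arm", "arguments": {"increments": [[[0.06, -0.5, 0], [0, 0, -2], 0], [[0.11, -1.0, 0], [0, 0, -4], 0], [[0.14, -1.6, 0], [0, 0, -6], 0], [[0.15, -2.15, 0], [0, 0, -8], 0], [[0.14, -2.7, 0], [0, 0, -10], 0], [[0.11, -3.3, 0], [0, 0, -12], 0], [[0.06, -3.85, 0], [0, 0, -14], 0], [[-0.01, -4.4, 0], [0, 0, -16], 0]]}}

```text
time_s: 4.38
eef_pos: [414.4, -45.3, 35.5]
ee_rot: [0.0, -0.053, 0.999, -0.0]
force: [-0.9, 1.1, -0.4]
grip_width: -0.001
grip_force: 0.4
```

Call:
{"name": "step_arm", "arguments": {"increments": [[[0.06, -0.5, 0], [0, 0, -2], 0], [[0.11, -1.0, 0], [0, 0, -4], 0], [[0.14, -1.5, 0], [0, 0, -6], 0], [[0.15, -1.9, 0], [0, 0, -7.5], 0], [[0.14, -2.3, 0], [0, 0, -9], 0], [[0.14, -2.5, 0], [0, 0, -10], 0], [[0.14, -2.6, 0], [0, 0, -10], 0], [[0.14, -2.6, 0], [0, 0, -10], 0]]}}

```text
time_s: 5.38
eef_pos: [415.7, -71.2, 35.3]
ee_rot: [0.0, -0.139, 0.99, -0.0]
force: [-1.0, 0.9, -1.2]
grip_width: 0.004
grip_force: 0.0
```

```bash
python3 plan.py 198 200 202 204
python3 - <<'E'
from h import *
c=snap('side','s2');c=snap('top','t2'); a=cv2.imread('pics/s2.png')[195:325,230:415];b=cv2.imread('pics/t2.png')[160:310,255:415]
cv2.imwrite('pics/s2c.png',cv2.resize(a,None,fx=4,fy=4,interpolation=2));cv2.imwrite('pics/t2c.png',cv2.resize(b,None,fx=4,fy=4,interpolation=2))
E
```

```text
t 5.375 p [415.7 -71.2  35.3] toolx 195.93394742788678 r 159.68839374693522 tang -24.57312391670399 F [-1.01  0.94 -1.16]
198.0 [ 0.1  -0.79  0.  ] turn z -2.1
200.0 [ 0.15 -1.35  0.  ] turn z -4.1
202.0 [ 0.18 -1.91  0.  ] turn z -6.1
204.0 [ 0.19 -2.47  0.  ] turn z -8.1
```

View pics/s2c.png

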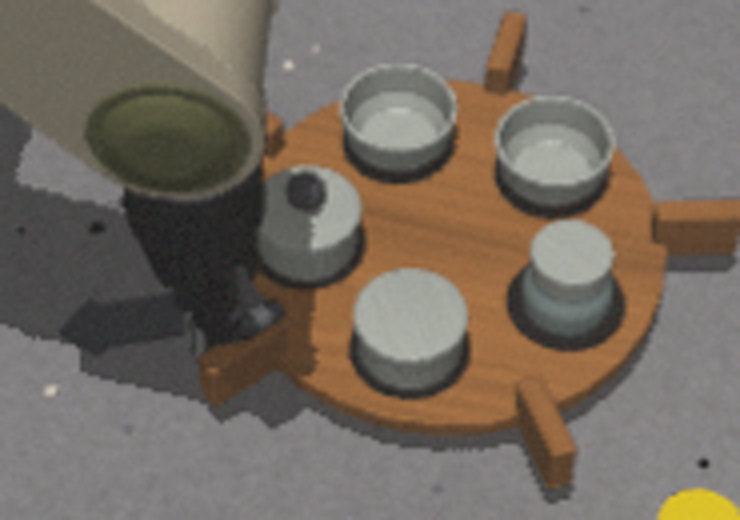

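Side crop: the front tab is pressed by the finger (205,373), the knob is at (307,192), and the other tab ends are at (514,15) and (562,450). All the vessels are on their pads. Now I'll measure the table angle.

```bash
cat > m.py <<'E'
from h import *
def ang(n,pts,z,off,C):
    c=ctrl.capture(n)
    w=ray(c,(np.array(pts)+.5)/4-.5+off,z); d=w[:,:2]-C
    print(n,z,'ang',(np.degrees(np.arctan2(d[:,1],d[:,0]))%360).round(2),'mod72',(np.degrees(np.arctan2(d[:,1],d[:,0]))%72).round(2),'r',np.hypot(*d.T).round(1))
E
python3 - <<'E'
from m import *
C=[577.5,-51];o=[230,195]
ang('side',[(514,15),(562,450),(205,373)],60,o,C); ang('side',[(307,192)],85,o,C)
E
```

```text
side 60 ang [ 51.35 266.49 196.18] mod72 [51.35 50.49 52.18] r [177.  176.4 182.1]
side 85 ang [158.19] mod72 [14.19] r [84.7]
```

View pics/t2c.png

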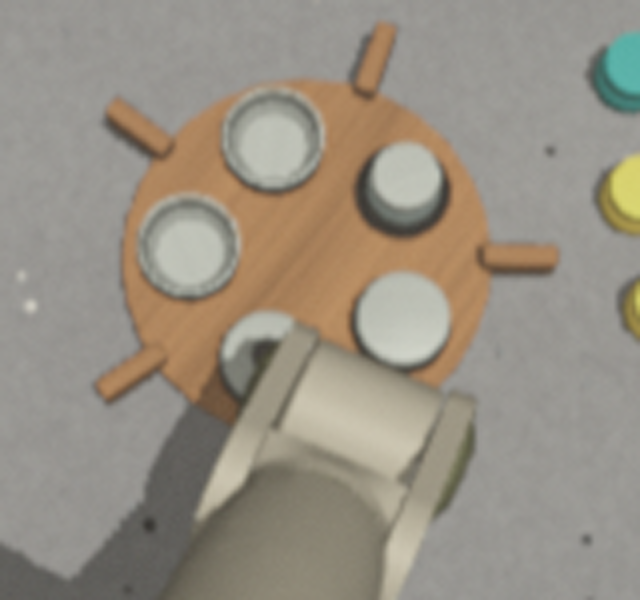

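```bash
python3 - <<'E'
from m import *
ang('top',[(100,392),(110,106),(389,26),(558,259)],60,[255,160],[574.2,-51.4])
E
sed -i 's/22\.5\*np/24.5*np/' plan.py; python3 plan.py 198 200 202 203 204 204.5 205
```

```text
top 60 ang [122.8   51.39 338.92 266.42] mod72 [50.8  51.39 50.92 50.42] r [179.7 179.8 178.  177.9]
t 5.625 p [415.6 -71.2  35.3] toolx 195.94487389010186 r 159.72868042221484 tang -24.677693566977624 F [ 0.42 -0.07 -1.25]
198.0 [ 0.1  -0.59  0.  ] turn z -2.1
200.0 [ 0.16 -1.16  0.  ] turn z -4.1
202.0 [ 0.2  -1.72  0.  ] turn z -6.1
203.0 [ 0.21 -2.    0.  ] turn z -7.1
204.0 [ 0.21 -2.28  0.  ] turn z -8.1
204.5 [ 0.21 -2.43  0.  ] turn z -8.6
205.0 [ 0.21 -2.57  0.  ] turn z -9.1
```

Call:
{"name": "step_arm", "arguments": {"increments": [[[0.05, -0.3, 0], [0, 0, -1], 0], [[0.09, -0.6, 0], [0, 0, -2.1], 0], [[0.13, -0.9, 0], [0, 0, -3.2], 0], [[0.16, -1.2, 0], [0, 0, -4.2], 0], [[0.18, -1.5, 0], [0, 0, -5.3], 0], [[0.2, -1.75, 0], [0, 0, -6.2], 0], [[0.21, -1.95, 0], [0, 0, -7], 0], [[0.21, -2.1, 0], [0, 0, -7.5], 0]]}}

```text
time_s: 6.62
eef_pos: [419.4, -92.0, 35.3]
ee_rot: [-0.0, -0.203, 0.979, 0.0]
force: [1.0, 0.4, -1.4]
grip_width: -0.004
grip_force: 0.4
```

Call:
{"name": "step_arm", "arguments": {"increments": [[[0, 0, 0], [0, 0, 0], 0], [[0, 0, 0], [0, 0, 0], 0]]}}

```text
time_s: 6.88
eef_pos: [419.4, -92.0, 35.3]
ee_rot: [-0.0, -0.203, 0.979, -0.0]
force: [-0.3, -0.1, 0.3]
grip_width: 0.001
grip_force: 0.0
```

```bash
python3 plan.py
python3 - <<'E'
from h import *
c=snap('side','s3');c=snap('top','t3'); a=cv2.imread('pics/s3.png')[195:325,230:430];b=cv2.imread('pics/t3.png')[160:310,255:415]
cv2.imwrite('pics/s3c.png',cv2.resize(a,None,fx=4,fy=4,interpolation=2));cv2.imwrite('pics/t3c.png',cv2.resize(b,None,fx=4,fy=4,interpolation=2))
E
```

```text
t 6.875 p [419.4 -92.   35.3] toolx 203.44252565009234 r 160.00301889835194 tang -24.742736517734595 F [-0.29 -0.12  0.26]
```

View pics/t3c.png

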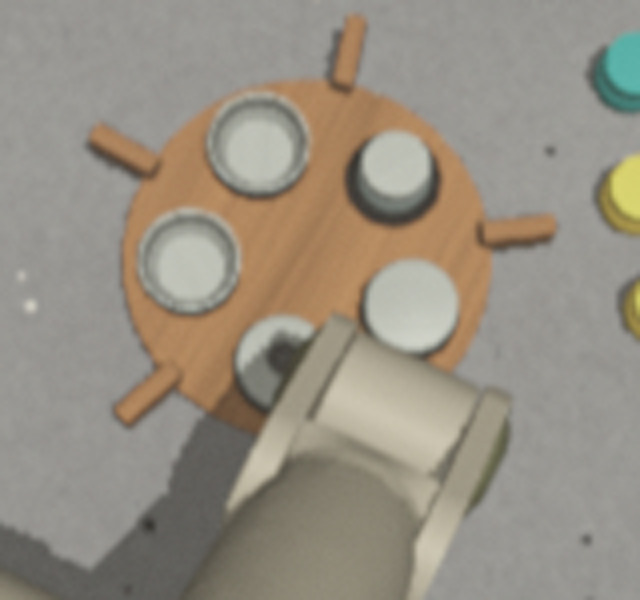

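Tab ends are at crop (119,418), (93,132), (356,18) and (555,227). The vessels are all in place.

Run:
```python
from m import *
ang('top',[(119,418),(93,132),(356,18),(555,227)],60,[255,160],[574.2,-51.4])
```

```text
top 60 ang [130.14  58.71 346.91 274.  ] mod72 [58.14 58.71 58.91 58.  ] r [180.4 179.2 177.6 177.1]
```

Call:
{"name": "step_arm", "arguments": {"increments": [[[0.02, -0.14, 0], [0, 0, -0.5], 0], [[0.04, -0.28, 0], [0, 0, -1], 0], [[0.06, -0.41, 0], [0, 0, -1.5], 0], [[0.08, -0.5, 0], [0, 0, -1.8], 0], [[0.08, -0.54, 0], [0, 0, -1.95], 0], [[0.08, -0.54, 0], [0, 0, -1.95], 0]]}}

```text
time_s: 7.78
eef_pos: [420.8, -97.3, 35.3]
ee_rot: [0.0, -0.22, 0.976, -0.0]
force: [-0.6, -0.1, 0.6]
grip_width: -0.004
grip_force: 0.1
```

Call:
{"name": "step_arm", "arguments": {"increments": [[[0.5, 0.5, 0], [0, 0, 0], 0], [[1, 1.5, 0], [0, 0, 0], 0], [[1.5, 2, -2], [0, 0, 0], 0], [[1.5, 2, -7], [0, 0, 0], 0], [[1.5, 2, -13], [0, 0, 0], 0], [[1.5, 2, -18], [0, 0, 0], 0]]}}

```text
time_s: 8.52
eef_pos: [398.0, -85.1, 217.4]
ee_rot: [0.0, -0.22, 0.976, -0.0]
force: [1.3, 0.5, -0.2]
grip_width: 0.001
grip_force: 0.0
```

Call:
{"name": "step_arm", "arguments": {"increments": [[[4, 4, 0], [0, 0, 0], 0], [[8, 8, 0], [0, 0, 0], 0], [[9, 12, 0], [0, 0, 0], 0], [[9, 16, 0], [0, 0, 0], 0], [[9, 20, 0], [0, 0, 0], 0], [[9, 24, 0], [0, 0, 0], 0], [[9, 28, 0], [0, 0, 0], 0], [[9, 28, 0], [0, 0, 0], 0]]}}

```text
time_s: 9.52
eef_pos: [195.4, 130.4, 214.9]
ee_rot: [-0.0, -0.223, 0.975, 0.0]
force: [0.6, -0.9, 0.5]
grip_width: -0.0
grip_force: 0.0
```

```bash
python3 plan.py
python3 - <<'E'
from h import *
c=snap('side','s4');c=snap('top','t4'); a=cv2.imread('pics/s4.png')[195:325,230:430];b=cv2.imread('pics/t4.png')[160:310,255:415]
cv2.imwrite('pics/s4c.png',cv2.resize(a,None,fx=4,fy=4,interpolation=2));cv2.imwrite('pics/t4c.png',cv2.resize(b,None,fx=4,fy=4,interpolation=2))
E
```

```text
t 9.525 p [195.4 130.4 214.9] toolx 205.8044418120083 r 263.71409612456347 tang -329.0258921131226 F [ 0.6  -0.86  0.46]
```

View pics/t4c.png

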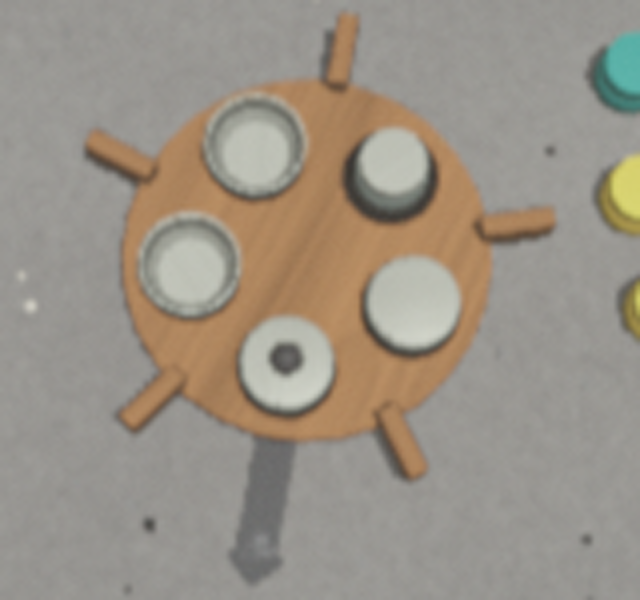

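View pics/s4c.png

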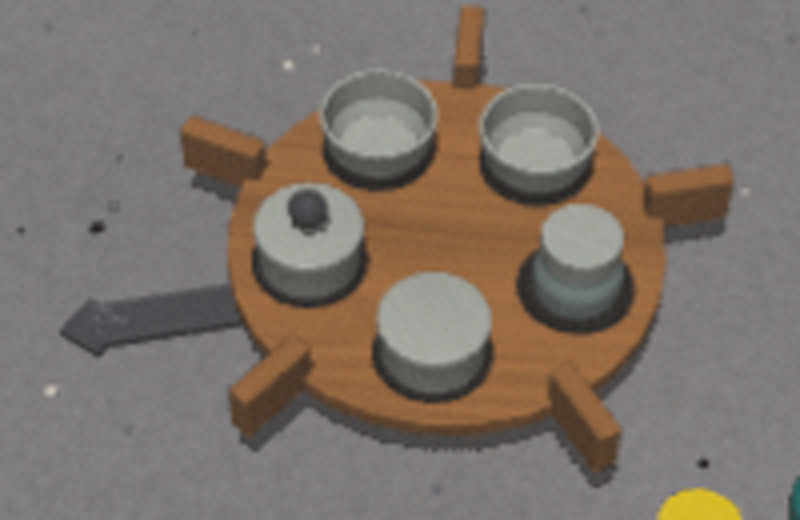

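Both views show the knob pot above the tongue and every vessel upright on its pad, with the arm clear. I'll check the angle using all the tabs.

Run:
```python
from m import *
C=[574.2,-51.4];o=[255,160]
ang('top',[(416,475),(124,424),(89,139),(348,15),(555,219)],60,o,C);ang('top',[(287,358)],85,o,C);ang('top',[(253,584)],5,o,C)
C=[577.5,-51];o=[230,195]
ang('side',[(186,126),(235,400),(470,10),(731,173),(608,439)],60,o,C);ang('side',[(308,208)],85,o,C);ang('side',[(62,332)],5,o,C)
```

```text
top 60 ang [203.23 131.91  60.61 348.88 275.88] mod72 [59.23 59.91 60.61 60.88 59.88] r [177.1 180.6 179.2 178.8 177.9]
top 85 ang [167.34] mod72 [23.34] r [83.1]
top 5 ang [168.53] mod72 [24.53] r [236.5]
side 60 ang [132.88 204.25  60.8  348.19 275.08] mod72 [60.88 60.25 60.8  60.19 59.08] r [177.9 181.7 176.  178.5 180.3]
side 85 ang [166.51] mod72 [22.51] r [85.]
side 5 ang [168.27] mod72 [24.27] r [239.9]
```

Run:
```python
from h import *
c=ctrl.capture('top'); g=cv2.cvtColor(c['img'],cv2.COLOR_RGB2GRAY).astype(float)
mids=[]
for v in range(274,296):
    row=g[v,300:345]; bg=np.median(row); w=np.clip(bg-8-row,0,None)[8:35] if bg>0 else 0
    e=np.arange(308,335); w=np.clip(np.percentile(row,80)-12-row[8:35],0,25); mids.append(((w*e).sum()/w.sum(),v,w.sum()))
m=np.array(mids); W=ray(c,m[:,:2],6)[:,:2]
vx=cv2.fitLine(W[:19].astype(np.float32),cv2.DIST_HUBER,0,.01,.01).ravel(); d=vx[:2]*(-1 if vx[0]>0 else 1)
n=np.array([-d[1],d[0]]);print('dir',np.degrees(np.arctan2(d[1],d[0])),'resid',((W-vx[2:])@n).round(1))
o=lambda p:(np.array([p],float)+.5)/4-.5+[255,160]
for nm,p,z in(('knob',(287,358),85),('lid',(287,364),72)):
    k=ray(c,o(p),z)[0,:2];print(nm,k,'left of line by',(k-vx[2:])@n)
for C in([574.2,-51.4],[576,-51.2]):print('axis off',(np.array(C)-vx[2:])@n)
print(ctrl.sense()['dq'].round(3).max())
```

```text
dir 168.21011 resid [ 0.1 -0.5 -0.8 -0.6 -0.   0.4  0.3  0.  -0.2 -0.3  0.   0.6  0.5  0.1
  0.  -0.1  0.  -0.1 -0.5 -1.2 -1.4 -1. ]
knob [493.08889734 -33.180248  ] left of line by -0.21819677087127418
lid [490.98870348 -33.18417616] left of line by 0.21476684936550033
axis off 1.0443014842033649
axis off 0.48073902544979596
0.009
```

The pot lies within about 0.3 mm of the tongue line, and the table angle is within about 0.3° of it.

```bash
python3 -c "
from rig import ctrl
print(ctrl.finish_job())"
```

```text
the job is handed in; nothing more can be done
None
```

I turned the carousel about 42° by pushing one tab, so the knob pot now stands in line with the tongue (by my measurement within about 0.3 mm and 0.3°). The vessels are upright on their pads, the arm is clear, and the job is handed in; the system gave no verdict.

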